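Slide the label plate out over the marked end of the ledge

TASK

With the fingertips, push the blue label plate along the wooden ledge until about a third of its length sticks out past the end that carries the red tab, ready for the next person to take by its edge. Leave it lying flat on the ledge with its long side squared up against the steel lip at the back; never lift, tip or drop the plate, and leave everything else where it is.

Things in the scene. Friction and masses are not known exactly. Their poses are not given: they have to be found in the camera images.
- ledge: Fixed low ledge: a wooden board on two cheeks, 130 (x) by 260 (y) mm, top surface 60 mm above its origin. Origin: on the counter (z = 0) under the middle of the board. Its +x points away from the robot towards the back lip, its y runs along the ledge; the two open ends are at y = +130 and -130 mm. The steel lip runs along the whole back, 8 mm thick, its inner face at x = +57 mm, standing 18 mm above the board's top.
- plate: Loose flat label plate, blue with a white blank field, 80 (x) by 120 (y) mm, 6 mm thick, about 150 g, centre of mass in the middle. Origin: centre of its underside; its y runs along the long side. It starts lying on the board near the middle, a little skewed and clear of the lip. With its long side against the lip its origin is at x = +17 mm in the ledge's frame; with a third overhanging, its origin is 110 mm from the ledge's middle along y.
- red_tab: Red tab fixed to the front face of the board near one of its two ends (105 mm from the middle along the ledge): it marks the end over which the plate shall stick out. 16 x 36 x 12 mm, origin at the centre of its underside, 44 mm above the counter; its top is 4 mm below the board's top. Which end it is at differs from run to run.
- white_tab: White tab, same size and mounting as the red one, at the other end.
- bottle_01: Bystander, to be left alone: glass bottle of amber drink, black cap, 77 across, 222 high (mm); origin at the centre of its underside.
- bottle_02: Bystander, to be left alone: second glass bottle like the first, 77 across, 222 high (mm); origin at the centre of its underside.
- tape_roll: Bystander, to be left alone: roll of tan tape lying flat, 98 across, 25 high (mm); origin at the centre of its underside.
- cap_03: Bystander, to be left alone: loose black bottle cap, 33 across, 19 high (mm); origin at the centre of its underside.
- marker: Bystander, to be left alone: blue and white marker pen, 135 long along its y, 16 high (mm); origin at the centre of its underside.

How it is judged (in metres and radians):
At the end, for the whole second after the job is handed in: The plate lies at rest, flat on the ledge, overhanging the red-tab end by 26 to 54 mm (a third is 40 mm), with its long side within 6 mm of the lip and within 0.1 rad of parallel to it (((y of red_tab in the frame of ledge above 0 m and y of plate in the frame of ledge between 0.096 and 0.124 m) or (y of red_tab in the frame of ledge below 0 m and y of plate in the frame of ledge between -0.124 and -0.096 m)) and x of plate in the frame of ledge above 0.011 m and angle between the y axis of plate and the y axis of ledge, either way round below 0.1 rad and angle between plate's own z axis and vertical below 0.05 rad and height (world z) of plate between 0.057 and 0.063 m and linear speed of plate below 0.01 m/s); the robot touches nothing.
It fails at once if the plate is lifted off the ledge (more than 8 mm) or tipped (more than 0.15 rad) (height (world z) of plate above 0.068 m or angle between plate's own z axis and vertical above 0.15 rad).
It fails at once if the plate falls off the ledge (height (world z) of plate below 0.05 m).
It fails at once if a bystander is moved by more than 20 mm (distance of any of bottle_01, bottle_02, tape_roll, cap_03, marker from where it was at the start of the episode above 0.02 m).
It also fails if it takes over 54 s, if anything falls off the work surface, if the arm or the gripper's body presses on something with over 40 N, if the wrist force passes 120 N, or if a joint passes its speed limit or range.

ROBOT

A 6-joint arm with a two-finger parallel gripper is mounted at the origin on a cart in front of the work surface, level with it; the furniture and walls round the work are solid. World frame = base frame: x ahead of the robot, y to its left, z up, the work surface at z = 0. Lengths are in mm, angles in rad, forces in N, time in s.
With the tool pointing down it reaches from about 300 to 875 mm from the base axis. Payload 6.4 kg.
Tool frame: the origin (TCP) lies midway between the tips of the shut fingers; the grasp point (between the pads) lies 19 mm behind it; z points along the fingers, y is the direction in which the jaws open and shut (so a half turn about z gives the same grasp; the last joint's range is limited). The gripper opens to 85 mm and grips with 20 to 120 N. Pads are 22 mm wide; open, the fingers measure 114 mm over their backs; the gripper's body (76 mm by 85 mm) begins 54 mm behind the grasp point. The pads swing forward as they close: fully open they stand 13 mm farther back than shut.
Start: joints at [1.066, 0.181, 1.607, -0, 1.354, -0.206], TCP at [169.253, 549.54, 231.288] pointing down, gripper open.
Joint ranges: [-2.99, 2.99], [-0.89, 2.07], [0.3, 2.58], [-1.14, 4.28], [0, 2.63], [-3.12, 3.12]. Speed limits (rad/s): [2.57, 2.57, 3.01, 3.14, 3.14, 3.14].

INTERFACE

Orientations are given as a unit quaternion [x, y, z, w].
In Python, from workcell import robot, capture, camera_model, ticket gives the robot as it stands.
- The arm moves only by the tool apply_moves, never from a script. Its argument "moves" is a list of rows, each an object of numbers: "dx", "dy", "dz": the shift along the tool's x, y, z in mm; "wx", "wy", "wz": the turn, a rotation vector about the tool's x, y, z in degrees. A call has 1 to 10 rows; each row is the pose to reach, as a shift and turn from the pose commanded when the call began, along the tool's axes at that moment; what a row does not reach only later rows make up. A row lasts 1/10 s, in which the tool goes at most 50 mm and 8.59 degrees, less where a joint would pass 70% of its speed; a pose out of reach is approached as far as the arm can. A call with a gripper value outside its range is refused whole. "gripper" is the finger opening in mm, from 0 to 85.4, set as the call begins (left out, the last holds). The fingers move at their own pace and stop on an object; the grip force is fixed at half the most. Time passes only in rows, so rows that repeat a pose let the fingers close. It gives the time, the measured TCP pose, the force and the opening at its end, in the units of the state.
- robot.get_state(): the state, without advancing time (a new reading comes with each control period).
- capture(name): name is "scene" or "top"; returns the picture (400x640x3 uint8, red, green, blue); there is no depth.
- camera_model(name): a dict with "intrinsics" (3x3 intrinsics, pixels), "world_to_cam" (4x4, takes a point from world to camera coordinates). Camera axes: x right, y down, z forward; pixel columns grow to the right and rows downward; lengths in mm; the calibration is good to about 2 mm. A picture is of the moment at which its call begins. camera_model takes no time and is no camera call.
- ticket.sign_off(): hands the job in, once; it reports no verdict.
The state is a dict: "clock": time; "q": joint angles; "qd": joint speeds; "effort": joint torques, N m; "ee_pos": TCP position; "orientation": TCP orientation; "ft_force": force on the tool from outside, world axes, zero at the start; "torque": the same for the moment, N m; "opening": finger opening in mm.
Only numpy, scipy, OpenCV 4.12 (cv2) and the standard library are available. Lean on these libraries where they do the work, as an engineer would, in place of code of your own. Each camera call takes 0.05 s, during which the arm holds its last target.

## Working session

There is one attempt and no reset: what is moved stays moved. The work goes in short steps, Python scripts to look and compute and a tool call to move; the robot and the scene stay as the last step left them, time stands still between calls to the robot, and variables do not carry over. Pictures are saved under pics/ and viewed, and the job is handed in when it is done.

Besides the shell and the picture viewer there is one more tool, called after "Emit:" as name(argument=value, ...), one argument or row to a line, values as JSON. apply_moves: Moves the arm, as the interface text tells. Its arguments: {"type":"object","properties":{"moves":{"type":"array"},"gripper":{"type":"number"}},"required":["moves"]}

```bash
ls; mkdir -p pics; python3 - <<'E'
from workcell import robot, capture, camera_model
import cv2
for n in("scene","top"):
    im=capture(n); cv2.imwrite(f"pics/{n}0.png",im[:,:,::-1])
    m=camera_model(n); print(n,m)
print(robot.get_state())
E
```

```text
pics
scene {'intrinsics': array([[402.45641855,   0.        , 323.9100126 ],
       [  0.        , 402.45641855, 193.48973676],
       [  0.        ,   0.        ,   1.        ]]), 'world_to_cam': array([[-8.27881241e-01, -5.60779145e-01,  1.18068346e-02,
         2.82961627e+02],
       [-3.97216134e-01,  5.71290552e-01, -7.18224511e-01,
         4.09293128e+02],
       [ 3.96020194e-01, -5.99294465e-01, -6.95711255e-01,
         6.22121726e+02],
       [ 0.00000000e+00,  0.00000000e+00,  0.00000000e+00,
         1.00000000e+00]])}
top {'intrinsics': array([[364.51951878,   0.        , 324.36654268],
       [  0.        , 364.51951878, 196.67719026],
       [  0.        ,   0.        ,   1.        ]]), 'world_to_cam': array([[-2.40520151e-02, -9.99698348e-01,  4.97124867e-03,
        -2.64870173e+02],
       [-9.94073360e-01,  2.33887474e-02, -1.06165542e-01,
         5.35604477e+02],
       [ 1.06017245e-01, -7.49528107e-03, -9.94336042e-01,
         1.02652722e+03],
       [ 0.00000000e+00,  0.00000000e+00,  0.00000000e+00,
         1.00000000e+00]])}
{'clock': 0.1, 'q': array([ 1.06567632e+00,  1.81441132e-01,  1.60787388e+00,  2.19479363e-05,
        1.35383369e+00, -2.06338371e-01]), 'qd': array([-0.00027417, -0.00205426, -0.0021203 ,  0.0001004 ,  0.00044002,
       -0.00072664]), 'effort': array([-2.79451915e-04, -4.45867932e+01, -3.52245641e+01, -1.77741244e-04,
        3.99902390e-03, -6.11990544e-06]), 'ee_pos': array([169.01206659, 549.09118086, 230.5051541 ]), 'orientation': array([ 1.48838064e-01,  9.88861277e-01, -7.25585478e-04, -2.81010703e-04]), 'ft_force': array([-0.31128744, -1.04029181,  1.02240752]), 'torque': array([0.0036168 , 0.02750468, 0.04913055]), 'opening': 85.3909200138879}
```

View pics/scene0.png

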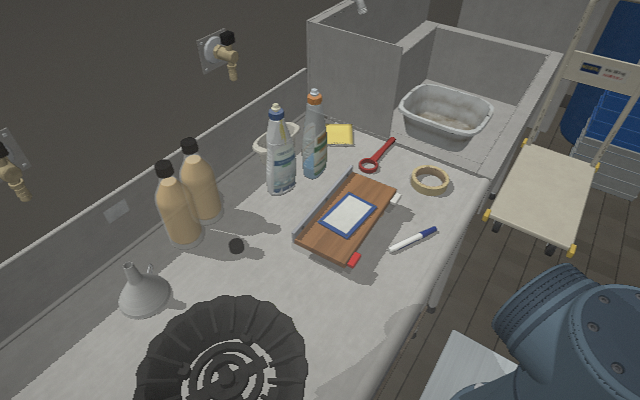

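View pics/top0.png

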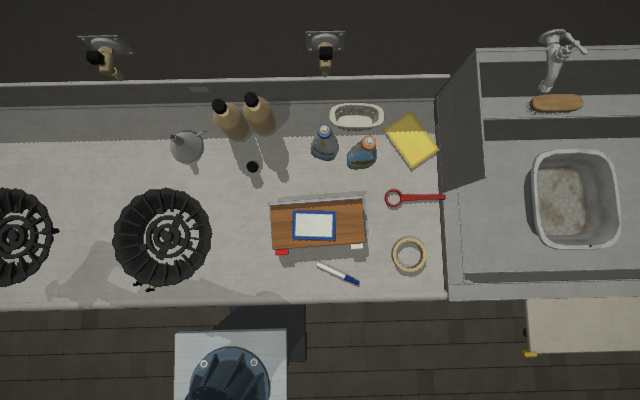

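The red tab shows at about (282,252) in the top view, on the left (+y) end, and the white tab at (357,246). The plate lies mid-ledge near (314,226), slightly skewed. Next I'll measure the poses.

```bash
cat > h.py <<'E'
import numpy as np, cv2
from workcell import robot, capture, camera_model
def ray(n,uv,z):
    m=camera_model(n);K=m["intrinsics"];T=m["world_to_cam"];R=T[:3,:3];t=T[:3,3]
    uv=np.atleast_2d(np.asarray(uv,float))
    d=np.c_[uv,np.ones(len(uv))]@np.linalg.inv(K).T@R
    c=-R.T@t
    return c+d*((z-c[2])/d[:,2])[:,None]
def proj(n,p):
    m=camera_model(n);p=np.atleast_2d(p);c=p@m["world_to_cam"][:3,:3].T+m["world_to_cam"][:3,3]
    q=c@m["intrinsics"].T; return q[:,:2]/q[:,2:]
def big(mask,box=None):
    mask=mask.astype(np.uint8)
    if box: 
        k=np.zeros_like(mask);k[box[1]:box[3],box[0]:box[2]]=1;mask=mask*k
    cs,_=cv2.findContours(mask,cv2.RETR_EXTERNAL,cv2.CHAIN_APPROX_NONE)
    return max(cs,key=cv2.contourArea) if cs else None
def hsv(im): return cv2.cvtColor(im,cv2.COLOR_RGB2HSV)
def rect(n,c,z):
    # subpixel-ish: world rect on plane
    w=ray(n,c[:,0,:],z)[:,:2].astype(np.float32)
    r=cv2.minAreaRect(w); return r
BOX={"top":(250,190,385,270),"scene":(280,165,420,275)}
def measure(n,im=None):
    im=capture(n) if im is None else im
    H=hsv(im);h,s,v=H[...,0],H[...,1],H[...,2]
    out={}
    c=big((h>100)&(h<128)&(s>110)&(v>40),BOX[n])
    if c is not None: out["plate"]=(rect(n,c,66),cv2.boundingRect(c))
    c=big(((h<6)|(h>172))&(s>160)&(v>80),BOX[n])
    if c is not None: out["red"]=(rect(n,c,56),cv2.boundingRect(c))
    c=big((h>6)&(h<20)&(s>90),BOX[n])
    if c is not None: out["wood"]=(rect(n,c,60),cv2.boundingRect(c))
    return im,out
E
python3 - <<'E'
from h import *
for n in("top","scene"):
    im,o=measure(n,cv2.imread(f"pics/{n}0.png")[:,:,::-1].copy())
    for k,v in o.items(): print(n,k,v)
    x0,y0,x1,y1=BOX[n]
    cv2.imwrite(f"pics/{n}_z.png",cv2.resize(im[y0:y1,x0:x1,::-1],None,fx=5,fy=5,interpolation=cv2.INTER_CUBIC))
E
```

```text
top plate (((447.9671630859375, -245.20452880859375), (118.3991928100586, 78.48323059082031), 86.84840393066406), (292, 210, 44, 30))
top red (((376.0914306640625, -154.68482971191406), (30.62213134765625, 13.738530158996582), 88.6114501953125), (276, 249, 12, 6))
top wood (((449.9713134765625, -255.556884765625), (121.66143035888672, 258.5948181152344), 3.0900936126708984), (270, 199, 96, 51))
scene plate (((420.0146789550781, -226.29258728027344), (137.8105010986328, 65.05670166015625), 54.180179595947266), (318, 206, 58, 33))
scene red (((374.7539978027344, -167.48809814453125), (9.472314834594727, 4.510458946228027), 1.5986032485961914), (355, 252, 5, 4))
scene wood (((446.34259033203125, -254.3377227783203), (121.85101318359375, 259.20758056640625), 2.929417371749878), (295, 172, 101, 92))
```

```bash
python3 -c "
import cv2
for n in('top','scene'): print(cv2.imread(f'pics/{n}_z.png').shape)"
```

```text
(400, 675, 3)
(550, 700, 3)
```

View pics/top_z.png

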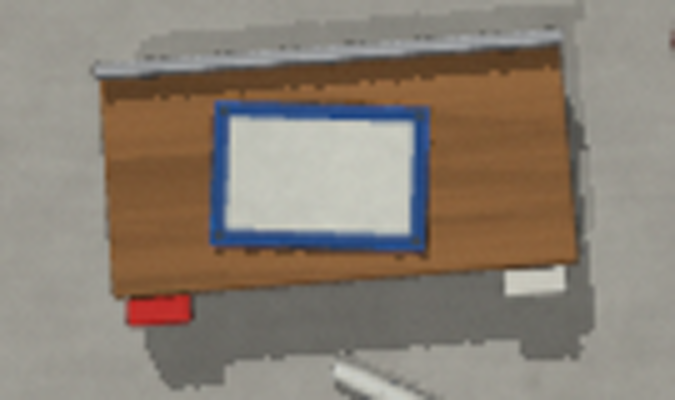

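View pics/scene_z.png

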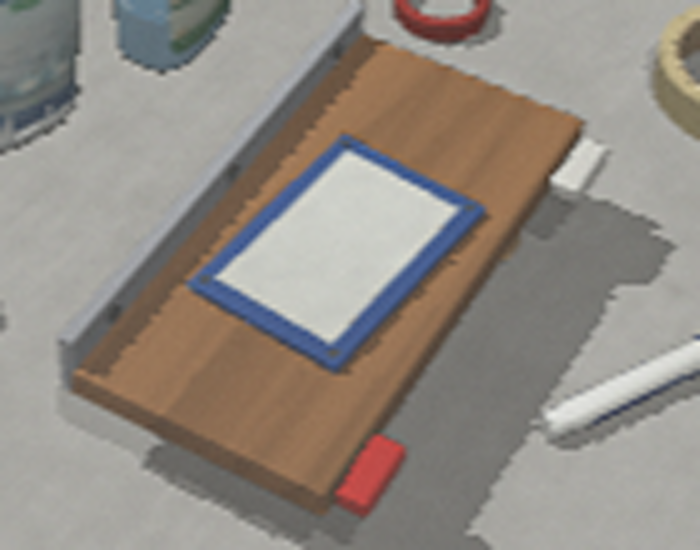

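```bash
cat >> h.py <<'E'
from scipy.spatial.transform import Rotation as Ro
L0=np.array([452.,-254.7]); TH=np.deg2rad(3.05)
def led2w(p): c,s=np.cos(TH),np.sin(TH); return L0+np.array([c*p[0]-s*p[1],s*p[0]+c*p[1]])
def w2led(p): c,s=np.cos(TH),np.sin(TH); d=np.asarray(p)[:2]-L0; return np.array([c*d[0]+s*d[1],-s*d[0]+c*d[1]])
def go(pos,yaw,s=None):
    """tool y axis at world yaw(deg), pointing down"""
    s=s or robot.get_state(); R=Ro.from_quat(s["orientation"])
    y=np.deg2rad(yaw); ty=np.array([np.cos(y),np.sin(y),0]);tz=np.array([0,0,-1.]);tx=np.cross(ty,tz)
    T=Ro.from_matrix(np.c_[tx,ty,tz])
    print("shift",(R.inv().apply(np.asarray(pos)-s["ee_pos"])).round(1),"rot",np.rad2deg((R.inv()*T).as_rotvec()).round(2))
def st():
    s=robot.get_state();print("t",s["clock"],"pos",s["ee_pos"].round(1),"led",w2led(s["ee_pos"]).round(1),"f",s["ft_force"].round(1),"open",round(s["opening"],1),"q6",s["q"].round(2));return s
E
python3 - <<'E'
from h import *
s=st(); go([380,100,230],93.05,s)
print(led2w((-72,10)))
E
```

```text
t 0.1 pos [169.  549.1 230.5] led [-239.8  817.7] f [-0.3 -1.   1. ] open 85.4 q6 [ 1.07  0.18  1.61  0.    1.35 -0.21]
shift [-333.8 -367.1    0.9] rot [ -0.08  -0.03 -20.17]
[ 379.56991519 -248.54509832]
```

Emit:
apply_moves(
  moves=[
    {"dx": -334, "dy": -367, "wz": -20.2},
    {"dx": -334, "dy": -367, "wz": -20.2},
    {"dx": -334, "dy": -367, "wz": -20.2},
    {"dx": -334, "dy": -367, "wz": -20.2},
    {"dx": -334, "dy": -367, "wz": -20.2},
    {"dx": -334, "dy": -367, "wz": -20.2},
    {"dx": -334, "dy": -367, "wz": -20.2},
    {"dx": -334, "dy": -367, "wz": -20.2},
    {"dx": -334, "dy": -367, "wz": -20.2},
    {"dx": -334, "dy": -367, "wz": -20.2},
  ],
  gripper=85,
)

```text
validation failed for argument at $.mo...
```

```bash
python3 - <<'E'
from h import *
s=st(); go([379.5,-248.5,130],93.05,s)
E
```

```text
t 0.1 pos [169.  549.1 230.5] led [-239.8  817.7] f [-0.3 -1.   1. ] open 85.4 q6 [ 1.07  0.18  1.61  0.    1.35 -0.21]
shift [-436.  -700.1  101.4] rot [ -0.08  -0.03 -20.17]
```

Emit:
apply_moves(
  moves=[
    {"dx": -40.0, "dy": -30.0, "dz": 0.0, "wx": 0.0, "wy": 0.0, "wz": -4.0},
  ],
  gripper=85,
)

```text
clock: 0.2
ee_pos: [196.5, 511.1, 230.6]
orientation: [0.111, 0.994, 0.0, -0.001]
ft_force: [1.8, -0.1, 0.9]
opening: 85.1
```

```bash
python3 - <<'E'
from h import *
s=st(); go([380,100,230],93.05,s)
E
```

```text
t 0.2 pos [196.5 511.1 230.6] led [-214.4  778.3] f [ 1.8 -0.1  0.9] open 85.1 q6 [ 0.99  0.12  1.68  0.    1.34 -0.36]
shift [-269.9 -360.3   -0. ] rot [  0.05  -0.08 -15.84]
```

Emit:
apply_moves(
  moves=[
    {"dx": -270, "dy": -360, "dz": 0, "wx": 0, "wy": 0, "wz": -16},
    {"dx": -270, "dy": -360, "dz": 0, "wx": 0, "wy": 0, "wz": -16},
    {"dx": -270, "dy": -360, "dz": 0, "wx": 0, "wy": 0, "wz": -16},
    {"dx": -270, "dy": -360, "dz": 0, "wx": 0, "wy": 0, "wz": -16},
    {"dx": -270, "dy": -360, "dz": 0, "wx": 0, "wy": 0, "wz": -16},
    {"dx": -270, "dy": -360, "dz": 0, "wx": 0, "wy": 0, "wz": -16},
    {"dx": -270, "dy": -360, "dz": 0, "wx": 0, "wy": 0, "wz": -16},
    {"dx": -270, "dy": -360, "dz": 0, "wx": 0, "wy": 0, "wz": -16},
    {"dx": -270, "dy": -360, "dz": 0, "wx": 0, "wy": 0, "wz": -16},
    {"dx": -270, "dy": -360, "dz": 0, "wx": 0, "wy": 0, "wz": -16},
  ],
)

```text
clock: 1.2
ee_pos: [381.6, 92.5, 231.4]
orientation: [-0.021, 1.0, -0.001, 0.0]
ft_force: [-0.3, 0.5, 0.0]
opening: 84.9
```

```bash
python3 - <<'E'
from h import *
s=st(); go([379.5,-248.5,130],93.05,s)
E
```

```text
t 1.2 pos [381.6  92.5 231.4] led [-51.9 350.5] f [-0.3  0.5  0. ] open 84.9 q6 [-0.07 -0.26  2.03 -0.    1.37 -1.68]
shift [  16.8 -340.5  101.9] rot [-0.1   0.04 -0.59]
```

Emit:
apply_moves(
  moves=[
    {"dx": 17, "dy": -340, "dz": 100, "wx": 0, "wy": 0, "wz": -0.6},
    {"dx": 17, "dy": -340, "dz": 100, "wx": 0, "wy": 0, "wz": -0.6},
    {"dx": 17, "dy": -340, "dz": 100, "wx": 0, "wy": 0, "wz": -0.6},
    {"dx": 17, "dy": -340, "dz": 100, "wx": 0, "wy": 0, "wz": -0.6},
    {"dx": 17, "dy": -340, "dz": 100, "wx": 0, "wy": 0, "wz": -0.6},
    {"dx": 17, "dy": -340, "dz": 100, "wx": 0, "wy": 0, "wz": -0.6},
    {"dx": 17, "dy": -340, "dz": 100, "wx": 0, "wy": 0, "wz": -0.6},
    {"dx": 17, "dy": -340, "dz": 100, "wx": 0, "wy": 0, "wz": -0.6},
    {"dx": 17, "dy": -340, "dz": 100, "wx": 0, "wy": 0, "wz": -0.6},
    {"dx": 17, "dy": -340, "dz": 100, "wx": 0, "wy": 0, "wz": -0.6},
  ],
)

```text
clock: 2.2
ee_pos: [380.0, -241.8, 131.1]
orientation: [-0.031, 1.0, 0.001, -0.0]
ft_force: [0.3, 1.5, -0.0]
opening: 85.0
```

```bash
python3 - <<'E'
from h import *
s=st(); go([379.5,-248.5,60],93.05,s)
im=capture("scene"); cv2.imwrite("pics/s1.png",im[:,:,::-1])
E
```

```text
t 2.2 pos [ 380.  -241.8  131.1] led [-71.2  16.7] f [ 0.3  1.5 -0. ] open 85.0 q6 [-0.83  0.02  2.    0.    1.12 -2.46]
shift [ 0.9 -6.7 71.1] rot [ 0.07 -0.03  0.47]
```

View pics/s1.png

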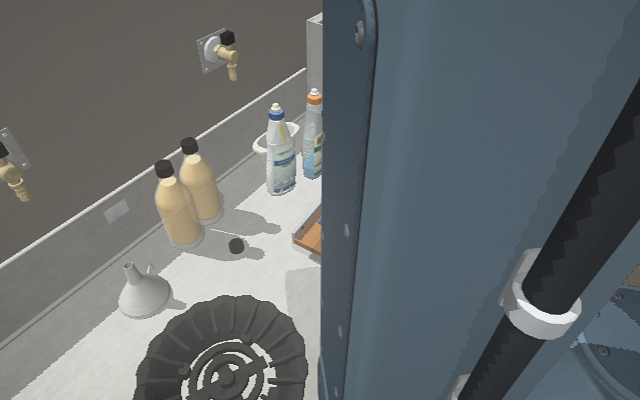

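The arm hides most of the ledge from the scene camera here, so I'll rely on the top camera while it is in place.

Emit:
apply_moves(
  moves=[
    {"dx": 0, "dy": 0, "dz": 20, "wx": 0, "wy": 0, "wz": 0},
    {"dx": 0, "dy": 0, "dz": 40, "wx": 0, "wy": 0, "wz": 0},
    {"dx": 0, "dy": 0, "dz": 60, "wx": 0, "wy": 0, "wz": 0},
    {"dx": 0, "dy": 0, "dz": 70, "wx": 0, "wy": 0, "wz": 0},
    {"dx": 0, "dy": 0, "dz": 70, "wx": 0, "wy": 0, "wz": 0},
  ],
)

```text
clock: 2.75
ee_pos: [379.6, -241.4, 60.5]
orientation: [-0.031, 1.0, 0.001, -0.001]
ft_force: [-0.6, 0.3, -0.5]
opening: 84.8
```

```bash
python3 - <<'E'
from h import *
s=st(); go([379.5,-248.5,51],93.05,s)
im=capture("top"); cv2.imwrite("pics/t1.png",cv2.resize(im[170:290,230:400,::-1],None,fx=4,fy=4))
E
```

```text
t 2.75 pos [ 379.6 -241.4   60.5] led [-71.6  17.1] f [-0.6  0.3 -0.5] open 84.8 q6 [-0.83  0.15  2.04  0.    0.96 -2.46]
shift [ 0.5 -7.1  9.5] rot [ 0.11 -0.08  0.53]
```

View pics/t1.png

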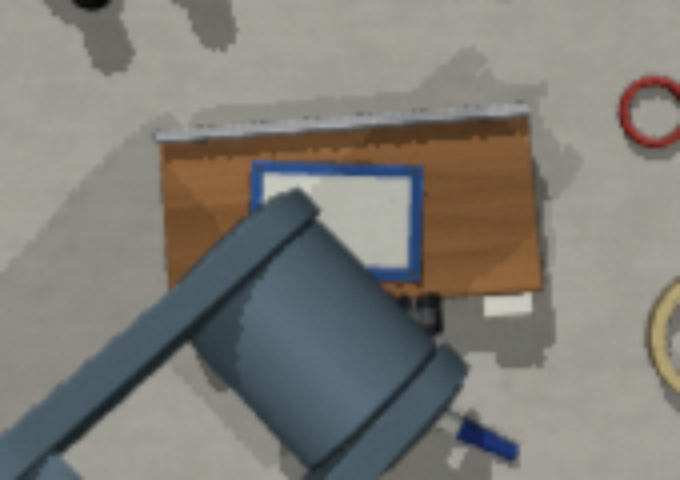

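Emit:
apply_moves(
  moves=[
    {"dx": 0, "dy": -3.5, "dz": 4, "wx": 0, "wy": 0, "wz": 0.5},
    {"dx": 0, "dy": -7, "dz": 8, "wx": 0, "wy": 0, "wz": 0.5},
    {"dx": 0, "dy": -7, "dz": 11, "wx": 0, "wy": 0, "wz": 0.5},
    {"dx": 0, "dy": -7, "dz": 11.5, "wx": 0, "wy": 0, "wz": 0.5},
    {"dx": 0, "dy": -7, "dz": 11.5, "wx": 0, "wy": 0, "wz": 0.5},
  ],
)

```text
clock: 3.3
ee_pos: [380.3, -250.2, 49.7]
orientation: [-0.026, 1.0, 0.0, -0.0]
ft_force: [0.1, 0.7, -0.6]
opening: 84.9
```

```bash
python3 - <<'E'
from h import *
s=st(); a=led2w((-42,10));go([a[0],a[1],49],93.05,s)
E
```

```text
t 3.3 pos [ 380.3 -250.2   49.7] led [-71.4   8.3] f [ 0.1  0.7 -0.6] open 84.9 q6 [-0.84  0.18  2.03  0.    0.93 -2.47]
shift [-29.4   1.7   0.7] rot [ 0.02 -0.01 -0.09]
```

Emit:
apply_moves(
  moves=[
    {"dx": -3, "dy": 0, "dz": 0, "wx": 0, "wy": 0, "wz": 0},
    {"dx": -6, "dy": 0, "dz": 0, "wx": 0, "wy": 0, "wz": 0},
    {"dx": -9, "dy": 0, "dz": 0, "wx": 0, "wy": 0, "wz": 0},
    {"dx": -12, "dy": 0, "dz": 0, "wx": 0, "wy": 0, "wz": 0},
    {"dx": -14, "dy": 0, "dz": 0, "wx": 0, "wy": 0, "wz": 0},
    {"dx": -16, "dy": 0, "dz": 0, "wx": 0, "wy": 0, "wz": 0},
    {"dx": -18, "dy": 0, "dz": 0, "wx": 0, "wy": 0, "wz": 0},
    {"dx": -20, "dy": 0, "dz": 0, "wx": 0, "wy": 0, "wz": 0},
    {"dx": -20, "dy": 0, "dz": 0, "wx": 0, "wy": 0, "wz": 0},
  ],
)

```text
clock: 4.2
ee_pos: [400.6, -249.2, 49.8]
orientation: [-0.026, 1.0, -0.0, 0.0]
ft_force: [-0.4, 0.1, -0.0]
opening: 84.8
```

```bash
python3 - <<'E'
from h import *
s=st(); a=led2w((-42,10));go([a[0],a[1],49],93.05,s)
im=capture("top"); cv2.imwrite("pics/t2.png",cv2.resize(im[170:290,230:400,::-1],None,fx=4,fy=4))
E
```

```text
t 4.2 pos [ 400.6 -249.2   49.8] led [-51.    8.3] f [-0.4  0.1 -0. ] open 84.8 q6 [-0.81  0.21  1.99  0.    0.94 -2.43]
shift [-9.   1.8  0.8] rot [-0.    0.01 -0.06]
```

View pics/t2.png

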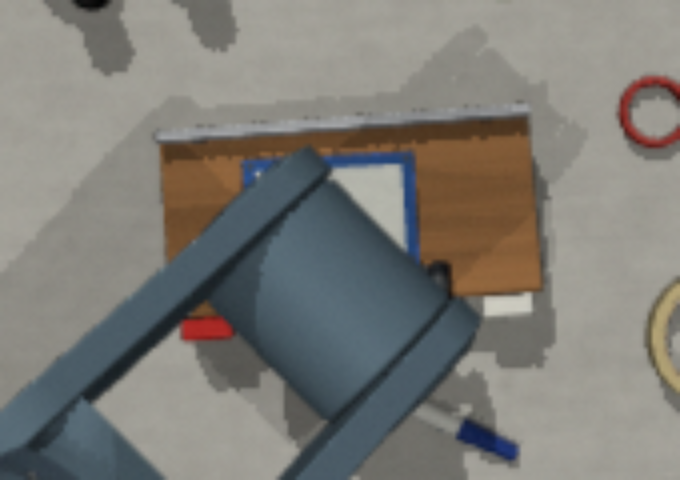

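```bash
python3 - <<'E'
from h import *
def P(u,v): return (u/4+230-.375, v/4+170-.375)
for nm,u,v,z in [("tr",415,153,66),("r-mid",418,230,66),("tl",243,160,66),("lip r",527,103,78),("lip l",158,133,78),("finger r",451,275,75),("fing l",430,270,75),("board r low",542,292,60)]:
    w=ray("top",P(u,v),z)[0]; print(nm,w.round(1),w2led(w).round(1))
E
```

```text
tr [ 493.3 -301.6   66. ] [ 38.7 -49. ]
r-mid [ 439.8 -302.2   66. ] [-14.7 -46.8]
tl [ 491.2 -181.8   66. ] [43.  70.7]
lip r [ 525.2 -379.5   78. ] [  66.4 -128.5]
lip l [ 510.4 -124.6   78. ] [ 65.2 126.8]
finger r [ 408.4 -323.7   75. ] [-47.2 -66.6]
fing l [ 412.1 -309.4   75. ] [-42.7 -52.5]
board r low [ 395.  -387.3   60. ] [ -64.  -129.4]
```

Plate is being squared: its back edge at the ledge frame x≈43 to 39 mm, 14–18 mm short of the lip. Continuing.

Emit:
apply_moves(
  moves=[
    {"dx": -2, "dy": 0, "dz": 0, "wx": 0, "wy": 0, "wz": 0},
    {"dx": -4, "dy": 0, "dz": 0, "wx": 0, "wy": 0, "wz": 0},
    {"dx": -6, "dy": 0, "dz": 0, "wx": 0, "wy": 0, "wz": 0},
    {"dx": -8, "dy": 0, "dz": 0, "wx": 0, "wy": 0, "wz": 0},
    {"dx": -10, "dy": 0, "dz": 0, "wx": 0, "wy": 0, "wz": 0},
    {"dx": -12, "dy": 0, "dz": 0, "wx": 0, "wy": 0, "wz": 0},
    {"dx": -13, "dy": 0, "dz": 0, "wx": 0, "wy": 0, "wz": 0},
    {"dx": -13, "dy": 0, "dz": 0, "wx": 0, "wy": 0, "wz": 0},
  ],
)

```text
clock: 5.05
ee_pos: [413.6, -248.5, 49.8]
orientation: [-0.026, 1.0, -0.0, 0.0]
ft_force: [0.6, 0.2, -0.3]
opening: 84.8
```

Emit:
apply_moves(
  moves=[
    {"dx": -0.7, "dy": 0, "dz": 0, "wx": 0, "wy": 0, "wz": 0},
    {"dx": -1.4, "dy": 0, "dz": 0, "wx": 0, "wy": 0, "wz": 0},
    {"dx": -1.4, "dy": 0, "dz": 0, "wx": 0, "wy": 0, "wz": 0},
  ],
)

```text
clock: 5.35
ee_pos: [414.8, -248.4, 49.8]
orientation: [-0.026, 1.0, 0.0, 0.0]
ft_force: [0.5, 0.5, -0.8]
opening: 85.2
```

Emit:
apply_moves(
  moves=[
    {"dx": -0.7, "dy": 0, "dz": 0, "wx": 0, "wy": 0, "wz": 0},
    {"dx": -1.4, "dy": 0, "dz": 0, "wx": 0, "wy": 0, "wz": 0},
    {"dx": -1.4, "dy": 0, "dz": 0, "wx": 0, "wy": 0, "wz": 0},
  ],
)

```text
clock: 5.65
ee_pos: [416.2, -248.4, 49.8]
orientation: [-0.026, 1.0, -0.0, 0.0]
ft_force: [0.1, 0.3, -0.7]
opening: 85.4
```

```bash
python3 - <<'E'
from h import *
s=st()
im=capture("top"); cv2.imwrite("pics/t3.png",cv2.resize(im[180:270,250:380,::-1],None,fx=6,fy=6,interpolation=cv2.INTER_CUBIC))
E
```

```text
t 5.65 pos [ 416.2 -248.4   49.8] led [-35.4   8.2] f [ 0.1  0.3 -0.7] open 85.4 q6 [-0.78  0.24  1.96  0.    0.95 -2.41]
```

View pics/t3.png

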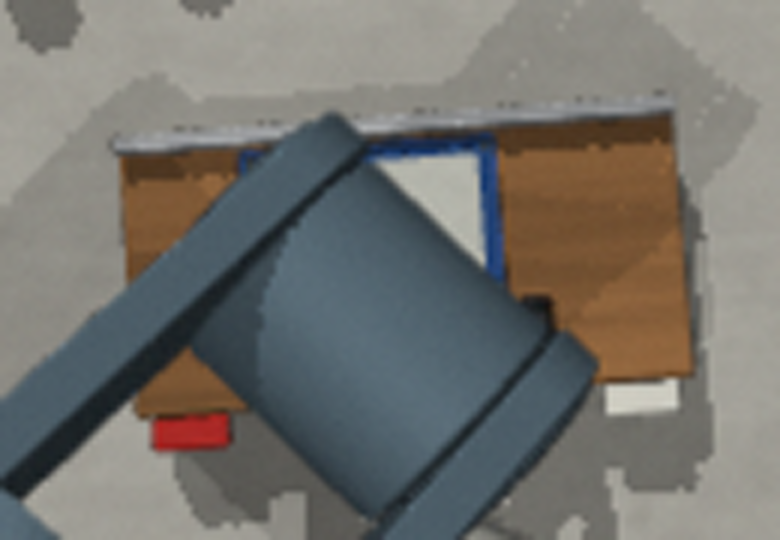

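The plate is now parallel to the lip (its back edge runs from (240,152) to (495,138)) and only a few mm short of it.

Emit:
apply_moves(
  moves=[
    {"dx": -0.5, "dy": 0, "dz": 0, "wx": 0, "wy": 0, "wz": 0},
    {"dx": -1, "dy": 0, "dz": 0, "wx": 0, "wy": 0, "wz": 0},
    {"dx": -1.5, "dy": 0, "dz": 0, "wx": 0, "wy": 0, "wz": 0},
    {"dx": -1.5, "dy": 0, "dz": 0, "wx": 0, "wy": 0, "wz": 0},
  ],
)

```text
clock: 6.1
ee_pos: [417.7, -248.3, 49.8]
orientation: [-0.026, 1.0, -0.0, 0.0]
ft_force: [-0.2, 0.6, -0.5]
opening: 84.9
```

Emit:
apply_moves(
  moves=[
    {"dx": -0.5, "dy": 0, "dz": 0, "wx": 0, "wy": 0, "wz": 0},
    {"dx": -1, "dy": 0, "dz": 0, "wx": 0, "wy": 0, "wz": 0},
    {"dx": -1, "dy": 0, "dz": 0, "wx": 0, "wy": 0, "wz": 0},
  ],
)

```text
clock: 6.4
ee_pos: [418.6, -248.2, 49.8]
orientation: [-0.026, 1.0, 0.0, -0.0]
ft_force: [-0.6, -0.7, 0.3]
opening: 84.7
```

Emit:
apply_moves(
  moves=[
    {"dx": -0.5, "dy": 0, "dz": 0, "wx": 0, "wy": 0, "wz": 0},
    {"dx": -1, "dy": 0, "dz": 0, "wx": 0, "wy": 0, "wz": 0},
    {"dx": -1, "dy": 0, "dz": 0, "wx": 0, "wy": 0, "wz": 0},
  ],
)

```text
clock: 6.7
ee_pos: [418.9, -248.1, 49.6]
orientation: [-0.026, 1.0, 0.0, -0.001]
ft_force: [-5.7, -0.6, 1.3]
opening: 85.1
```

Emit:
apply_moves(
  moves=[
    {"dx": -0.5, "dy": 0, "dz": 0, "wx": 0, "wy": 0, "wz": 0},
    {"dx": -1, "dy": 0, "dz": 0, "wx": 0, "wy": 0, "wz": 0},
    {"dx": -1, "dy": 0, "dz": 0, "wx": 0, "wy": 0, "wz": 0},
  ],
)

```text
clock: 7.0
ee_pos: [419.0, -248.1, 49.6]
orientation: [-0.026, 1.0, 0.0, -0.002]
ft_force: [-9.8, -2.1, 5.1]
opening: 85.0
```

The force rose to about 10 N at TCP x≈419, so the plate is against the lip. I'll back off, rise, and reorient for the end push.

Emit:
apply_moves(
  moves=[
    {"dx": 5, "dy": 0, "dz": 0, "wx": 0, "wy": 0, "wz": 0},
    {"dx": 18, "dy": 0, "dz": 0, "wx": 0, "wy": 0, "wz": 0},
    {"dx": 22, "dy": 0, "dz": -30, "wx": 0, "wy": 0, "wz": 0},
    {"dx": 22, "dy": 0, "dz": -70, "wx": 0, "wy": 0, "wz": 0},
    {"dx": 22, "dy": 0, "dz": -90, "wx": 0, "wy": 0, "wz": 0},
    {"dx": 22, "dy": 0, "dz": -90, "wx": 0, "wy": 0, "wz": 0},
  ],
)

```text
clock: 7.6
ee_pos: [400.1, -251.1, 143.2]
orientation: [-0.026, 1.0, -0.003, 0.003]
ft_force: [0.0, -0.3, 1.0]
opening: 84.8
```

```bash
sed -i 's/L0=np.array(.*]);/L0=np.array([453.2,-254.7]);/' h.py; python3 - <<'E'
from h import *
s=st(); a=led2w((14,-92));go([a[0],a[1],140],3.05,s)
E
```

```text
t 7.6 pos [ 400.1 -251.1  143.2] led [-52.9   6.5] f [ 0.  -0.3  1. ] open 84.8 q6 [-0.81  0.05  1.95  0.    1.14 -2.44]
shift [-67.  -98.3   4. ] rot [-2.000e-02  4.700e-01  8.992e+01]
```

Emit:
apply_moves(
  moves=[
    {"dx": -67, "dy": -98, "dz": 0, "wx": 0, "wy": 0, "wz": 45},
    {"dx": -67, "dy": -98, "dz": 0, "wx": 0, "wy": 0, "wz": 90},
    {"dx": -67, "dy": -98, "dz": 0, "wx": 0, "wy": 0, "wz": 90},
    {"dx": -67, "dy": -98, "dz": 0, "wx": 0, "wy": 0, "wz": 90},
    {"dx": -67, "dy": -98, "dz": 0, "wx": 0, "wy": 0, "wz": 90},
    {"dx": -67, "dy": -98, "dz": 0, "wx": 0, "wy": 0, "wz": 90},
    {"dx": -67, "dy": -98, "dz": 0, "wx": 0, "wy": 0, "wz": 90},
    {"dx": -67, "dy": -98, "dz": 0, "wx": 0, "wy": 0, "wz": 90},
    {"dx": -67, "dy": -98, "dz": 0, "wx": 0, "wy": 0, "wz": 90},
    {"dx": -67, "dy": -98, "dz": 0, "wx": 0, "wy": 0, "wz": 90},
  ],
  gripper=30,
)

```text
clock: 8.6
ee_pos: [469.8, -343.0, 138.1]
orientation: [0.665, 0.747, 0.0, -0.001]
ft_force: [-0.9, 0.6, -0.3]
opening: 29.9
```

```bash
python3 - <<'E'
from h import *
s=st(); a=led2w((14,-92));go([a[0],a[1],75],3.05,s)
im,o=measure("top");print(o["plate"]); r=o["plate"][0];print(w2led(r[0]),r[2]-3.05)
cv2.imwrite("pics/t4.png",cv2.resize(im[180:270,250:380,::-1],None,fx=6,fy=6,interpolation=cv2.INTER_CUBIC))
E
```

```text
t 8.6 pos [ 469.8 -343.   138.1] led [ 11.8 -89.1] f [-0.9  0.6 -0.3] open 29.9 q6 [-0.83  0.3   1.67  0.    1.18 -0.95]
shift [-3.2  2.  63.1] rot [-0.06 -0.1   3.63]
(((446.4182434082031, -267.67803955078125), (57.90813064575195, 116.10513305664062), 39.456661224365234), (299, 204, 35, 28))
[ -7.46267792 -12.59881627] 36.40666122436524
```

View pics/t4.png

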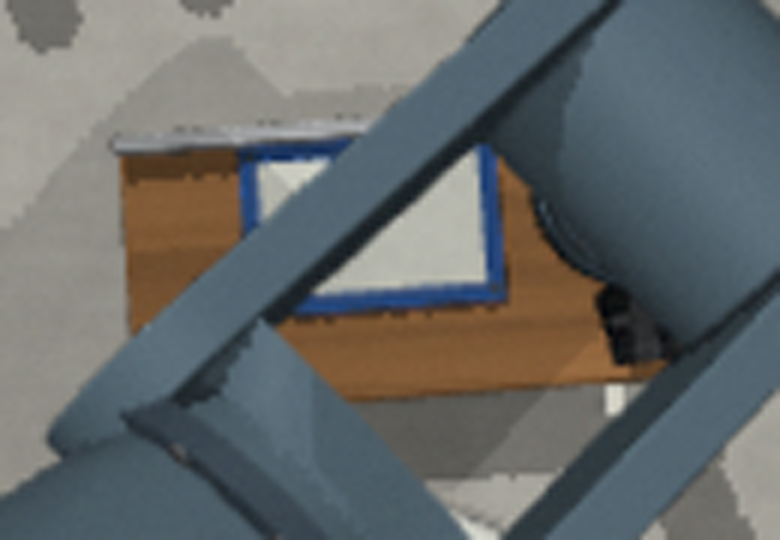

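The plate lies flush and parallel to the lip, its free end at about (500,300) in the crop. The open board strip to the right is clear for the fingers.

Emit:
apply_moves(
  moves=[
    {"dx": -3, "dy": 2, "dz": 0, "wx": 0, "wy": 0, "wz": 3},
    {"dx": -3, "dy": 2, "dz": 30, "wx": 0, "wy": 0, "wz": 3},
    {"dx": -3, "dy": 2, "dz": 55, "wx": 0, "wy": 0, "wz": 3},
    {"dx": -3, "dy": 2, "dz": 66, "wx": 0, "wy": 0, "wz": 3},
    {"dx": -3, "dy": 2, "dz": 68, "wx": 0, "wy": 0, "wz": 3},
    {"dx": -3, "dy": 2, "dz": 68, "wx": 0, "wy": 0, "wz": 3},
  ],
  gripper=30,
)

```text
clock: 9.25
ee_pos: [473.0, -346.4, 71.8]
orientation: [0.681, 0.732, 0.0, -0.0]
ft_force: [0.1, -0.6, 0.6]
opening: 29.6
```

```bash
python3 - <<'E'
from h import *
s=st(); a=led2w((14,-90));go([a[0],a[1],62],3.05,s)
im=capture("top")
cv2.imwrite("pics/t5.png",cv2.resize(im[180:270,250:380,::-1],None,fx=6,fy=6,interpolation=cv2.INTER_CUBIC))
im=capture("scene")
cv2.imwrite("pics/s5.png",cv2.resize(im[150:290,260:440,::-1],None,fx=4,fy=4,interpolation=cv2.INTER_CUBIC))
E
```

```text
t 9.25 pos [ 473.  -346.4   71.8] led [ 14.9 -92.6] f [ 0.1 -0.6  0.6] open 29.6 q6 [-0.83  0.39  1.69  0.    1.06 -0.91]
shift [ 2.6 -0.8  9.8] rot [-0.01 -0.02  1.04]
```

View pics/t5.png

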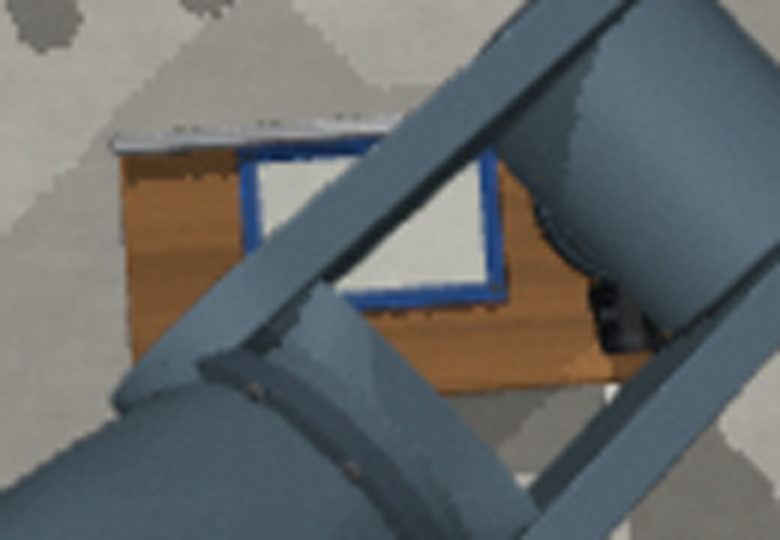

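View pics/s5.png

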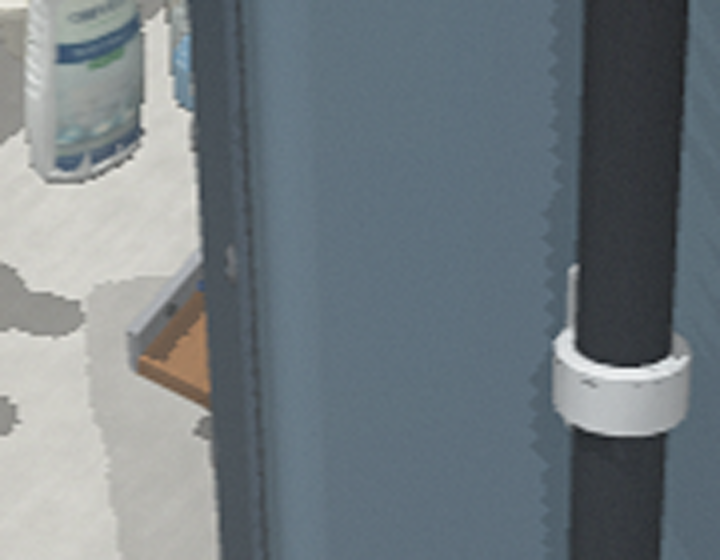

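Emit:
apply_moves(
  moves=[
    {"dx": 0, "dy": -1, "dz": 4, "wx": 0, "wy": 0, "wz": 1},
    {"dx": 0, "dy": -1, "dz": 8, "wx": 0, "wy": 0, "wz": 1},
    {"dx": 0, "dy": -1, "dz": 10, "wx": 0, "wy": 0, "wz": 1},
    {"dx": 0, "dy": -1, "dz": 10, "wx": 0, "wy": 0, "wz": 1},
    {"dx": 0, "dy": -1, "dz": 10, "wx": 0, "wy": 0, "wz": 1},
  ],
  gripper=30,
)

```text
clock: 9.85
ee_pos: [472.0, -346.4, 61.7]
orientation: [0.688, 0.726, 0.0, -0.0]
ft_force: [0.8, 0.0, -1.2]
opening: 29.8
```

Emit:
apply_moves(
  moves=[
    {"dx": 0, "dy": 0, "dz": 0.5, "wx": 0, "wy": 0, "wz": 0},
    {"dx": 0, "dy": 0, "dz": 1, "wx": 0, "wy": 0, "wz": 0},
    {"dx": 0, "dy": 0, "dz": 1, "wx": 0, "wy": 0, "wz": 0},
  ],
  gripper=30,
)

```text
clock: 10.15
ee_pos: [472.1, -346.5, 60.8]
orientation: [0.688, 0.726, -0.0, 0.0]
ft_force: [-0.3, -0.4, 0.6]
opening: 29.7
```

Emit:
apply_moves(
  moves=[
    {"dx": 0, "dy": 0, "dz": 0.5, "wx": 0, "wy": 0, "wz": 0},
    {"dx": 0, "dy": 0, "dz": 1, "wx": 0, "wy": 0, "wz": 0},
    {"dx": 0, "dy": 0, "dz": 1, "wx": 0, "wy": 0, "wz": 0},
  ],
  gripper=30,
)

```text
clock: 10.45
ee_pos: [472.0, -346.4, 59.7]
orientation: [0.688, 0.726, 0.0, -0.0]
ft_force: [0.5, 0.8, 0.8]
opening: 30.3
```

Emit:
apply_moves(
  moves=[
    {"dx": 0, "dy": 0, "dz": 0.5, "wx": 0, "wy": 0, "wz": 0},
    {"dx": 0, "dy": 0, "dz": 1, "wx": 0, "wy": 0, "wz": 0},
    {"dx": 0, "dy": 0, "dz": 1, "wx": 0, "wy": 0, "wz": 0},
  ],
  gripper=30,
)

```text
clock: 10.75
ee_pos: [472.1, -346.4, 59.6]
orientation: [0.688, 0.726, -0.0, -0.0]
ft_force: [-2.0, 2.2, 6.7]
opening: 29.9
```

Emit:
apply_moves(
  moves=[
    {"dx": 0, "dy": 0, "dz": 0.5, "wx": 0, "wy": 0, "wz": 0},
    {"dx": 0, "dy": 0, "dz": 1, "wx": 0, "wy": 0, "wz": 0},
    {"dx": 0, "dy": 0, "dz": 1, "wx": 0, "wy": 0, "wz": 0},
  ],
  gripper=30,
)

```text
clock: 11.05
ee_pos: [472.1, -346.5, 59.6]
orientation: [0.688, 0.726, -0.0, -0.0]
ft_force: [-4.8, 4.8, 15.4]
opening: 30.1
```

Board touched at TCP z=59.6, which confirms the tip height. I'll rise 2.7 mm and begin the end push.

Emit:
apply_moves(
  moves=[
    {"dx": 0, "dy": 0, "dz": -4.6, "wx": 0, "wy": 0, "wz": 0},
    {"dx": 0, "dy": 0, "dz": -4.6, "wx": 0, "wy": 0, "wz": 0},
    {"dx": 6, "dy": 0, "dz": -4.6, "wx": 0, "wy": 0, "wz": 0},
    {"dx": 12, "dy": 0, "dz": -4.6, "wx": 0, "wy": 0, "wz": 0},
    {"dx": 18, "dy": 0, "dz": -4.6, "wx": 0, "wy": 0, "wz": 0},
    {"dx": 24, "dy": 0, "dz": -4.6, "wx": 0, "wy": 0, "wz": 0},
    {"dx": 28, "dy": 0, "dz": -4.6, "wx": 0, "wy": 0, "wz": 0},
    {"dx": 32, "dy": 0, "dz": -4.6, "wx": 0, "wy": 0, "wz": 0},
    {"dx": 36, "dy": 0, "dz": -4.6, "wx": 0, "wy": 0, "wz": 0},
    {"dx": 40, "dy": 0, "dz": -4.6, "wx": 0, "wy": 0, "wz": 0},
  ],
  gripper=30,
)

```text
clock: 12.05
ee_pos: [470.0, -306.3, 62.5]
orientation: [0.688, 0.726, -0.0, 0.0]
ft_force: [0.8, -0.5, -0.7]
opening: 29.8
```

```bash
python3 - <<'E'
from h import *
s=st(); a=led2w((14,0));go([a[0],a[1],62.3],3.05,s)
im=capture("top")
cv2.imwrite("pics/t6.png",cv2.resize(im[180:270,250:380,::-1],None,fx=6,fy=6,interpolation=cv2.INTER_CUBIC))
E
```

```text
t 12.05 pos [ 470.  -306.3   62.5] led [ 14.  -52.5] f [ 0.8 -0.5 -0.7] open 29.8 q6 [-0.79  0.36  1.76 -0.    1.02 -0.84]
shift [52.5 -0.   0.1] rot [ 0.01  0.02 -0.02]
```

View pics/t6.png

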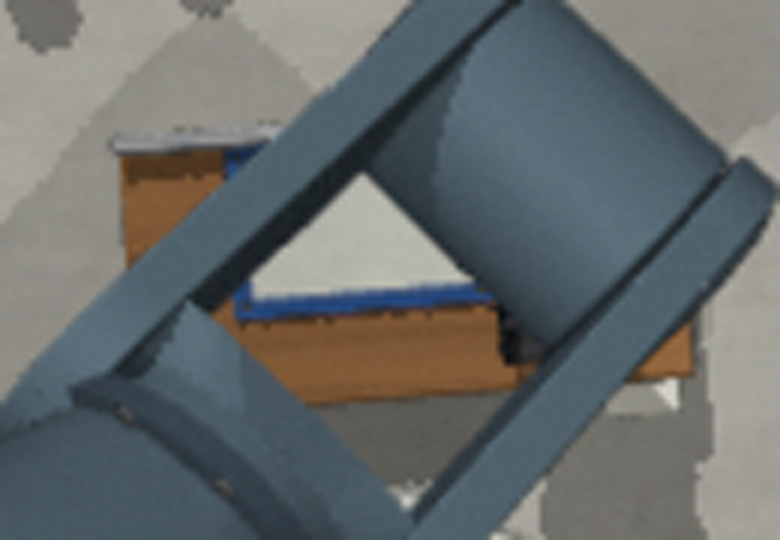

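The plate's +y edge moved from col 240 to 226 (about 6.5 mm, as expected), and it is still parallel. Continuing.

Emit:
apply_moves(
  moves=[
    {"dx": 5, "dy": 0, "dz": 0, "wx": 0, "wy": 0, "wz": 0},
    {"dx": 10, "dy": 0, "dz": 0, "wx": 0, "wy": 0, "wz": 0},
    {"dx": 15, "dy": 0, "dz": 0, "wx": 0, "wy": 0, "wz": 0},
    {"dx": 20, "dy": 0, "dz": 0, "wx": 0, "wy": 0, "wz": 0},
    {"dx": 25, "dy": 0, "dz": 0, "wx": 0, "wy": 0, "wz": 0},
    {"dx": 30, "dy": 0, "dz": 0, "wx": 0, "wy": 0, "wz": 0},
    {"dx": 35, "dy": 0, "dz": 0, "wx": 0, "wy": 0, "wz": 0},
    {"dx": 40, "dy": 0, "dz": 0, "wx": 0, "wy": 0, "wz": 0},
    {"dx": 45, "dy": 0, "dz": 0, "wx": 0, "wy": 0, "wz": 0},
    {"dx": 50, "dy": 0, "dz": 0, "wx": 0, "wy": 0, "wz": 0},
  ],
  gripper=30,
)

```text
clock: 13.1
ee_pos: [467.3, -256.2, 62.4]
orientation: [0.688, 0.726, -0.0, 0.0]
ft_force: [-0.4, -0.4, -0.3]
opening: 29.8
```

```bash
python3 - <<'E'
from h import *
s=st(); a=led2w((14,35));go([a[0],a[1],62.3],3.05,s)
im=capture("top")
cv2.imwrite("pics/t7.png",cv2.resize(im[180:270,250:380,::-1],None,fx=6,fy=6,interpolation=cv2.INTER_CUBIC))
E
```

```text
t 13.1 pos [ 467.3 -256.2   62.4] led [14.  -2.2] f [-0.4 -0.4 -0.3] open 29.8 q6 [-0.72  0.31  1.83 -0.    1.   -0.78]
shift [37.2  0.   0.1] rot [ 0.    0.   -0.02]
```

View pics/t7.png

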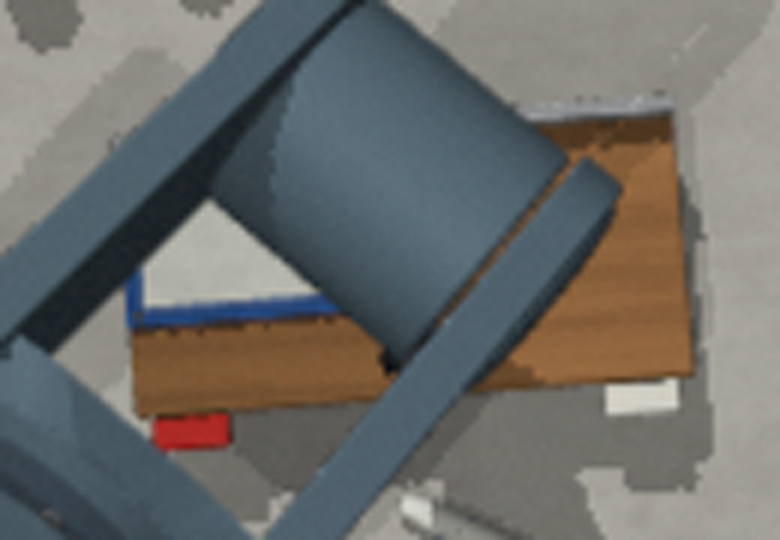

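The plate's leading edge is now about level with the board's end (cols 128–133). About 40 mm remains, so I'll go 38 and then look.

Emit:
apply_moves(
  moves=[
    {"dx": 5, "dy": 0, "dz": 0, "wx": 0, "wy": 0, "wz": 0},
    {"dx": 10, "dy": 0, "dz": 0, "wx": 0, "wy": 0, "wz": 0},
    {"dx": 15, "dy": 0, "dz": 0, "wx": 0, "wy": 0, "wz": 0},
    {"dx": 20, "dy": 0, "dz": 0, "wx": 0, "wy": 0, "wz": 0},
    {"dx": 25, "dy": 0, "dz": 0, "wx": 0, "wy": 0, "wz": 0},
    {"dx": 29, "dy": 0, "dz": 0, "wx": 0, "wy": 0, "wz": 0},
    {"dx": 33, "dy": 0, "dz": 0, "wx": 0, "wy": 0, "wz": 0},
    {"dx": 36, "dy": 0, "dz": 0, "wx": 0, "wy": 0, "wz": 0},
    {"dx": 38, "dy": 0, "dz": 0, "wx": 0, "wy": 0, "wz": 0},
    {"dx": 38, "dy": 0, "dz": 0, "wx": 0, "wy": 0, "wz": 0},
  ],
  gripper=30,
)

```text
clock: 14.15
ee_pos: [465.2, -218.3, 62.4]
orientation: [0.688, 0.726, 0.0, -0.0]
ft_force: [-0.8, 1.4, -0.4]
opening: 29.7
```

Emit:
apply_moves(
  moves=[
    {"dx": -10, "dy": 0, "dz": 0, "wx": 0, "wy": 0, "wz": 0},
    {"dx": -25, "dy": 0, "dz": 0, "wx": 0, "wy": 0, "wz": 0},
    {"dx": -25, "dy": 0, "dz": -50, "wx": 0, "wy": 0, "wz": 0},
    {"dx": -25, "dy": 0, "dz": -100, "wx": 0, "wy": 0, "wz": 0},
    {"dx": -25, "dy": 0, "dz": -120, "wx": 0, "wy": 0, "wz": 0},
    {"dx": -25, "dy": 0, "dz": -120, "wx": 0, "wy": 0, "wz": 0},
  ],
  gripper=30,
)

```text
clock: 14.75
ee_pos: [468.8, -246.8, 186.8]
orientation: [0.688, 0.725, 0.0, 0.004]
ft_force: [0.1, -0.0, -1.4]
opening: 29.7
```

```bash
python3 - <<'E'
from h import *
s=st()
im=capture("top")
cv2.imwrite("pics/t8.png",cv2.resize(im[180:270,250:380,::-1],None,fx=6,fy=6,interpolation=cv2.INTER_CUBIC))
for a in [[380,-80,180],[250,-330,180],[330,-420,180]]: go(a,3.05,s)
E
```

```text
t 14.75 pos [ 468.8 -246.8  186.8] led [16.  7.] f [ 0.1 -0.  -1.4] open 29.7 q6 [-0.71  0.12  1.77 -0.    1.24 -0.76]
shift [171.3 -80.    5.3] rot [ 0.35  0.34 -0.07]
shift [ -71.6 -222.8    5.9] rot [ 0.35  0.34 -0.07]
shift [-165.7 -147.6    6.9] rot [ 0.35  0.34 -0.07]
```

View pics/t8.png

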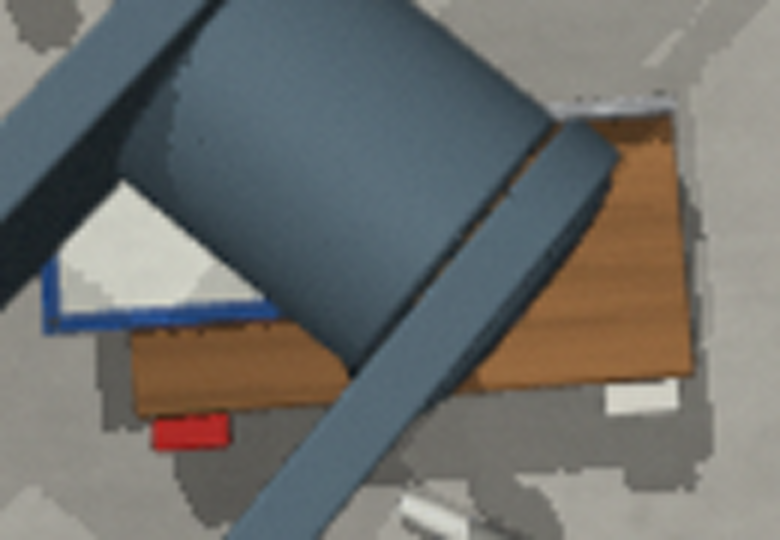

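The overhang looks right: the plate's left edge is at col 45 and the board's end at about 133. I'll move the arm clear to check in both views.

Emit:
apply_moves(
  moves=[
    {"dx": 400, "dy": -120, "dz": -20, "wx": 0, "wy": 0, "wz": 0},
    {"dx": 400, "dy": -120, "dz": -20, "wx": 0, "wy": 0, "wz": 0},
    {"dx": 400, "dy": -120, "dz": -20, "wx": 0, "wy": 0, "wz": 0},
    {"dx": 400, "dy": -120, "dz": -20, "wx": 0, "wy": 0, "wz": 0},
    {"dx": 400, "dy": -120, "dz": -20, "wx": 0, "wy": 0, "wz": 0},
    {"dx": 400, "dy": -120, "dz": -20, "wx": 0, "wy": 0, "wz": 0},
    {"dx": 400, "dy": -120, "dz": -20, "wx": 0, "wy": 0, "wz": 0},
    {"dx": 400, "dy": -120, "dz": -20, "wx": 0, "wy": 0, "wz": 0},
    {"dx": 400, "dy": -120, "dz": -20, "wx": 0, "wy": 0, "wz": 0},
    {"dx": 400, "dy": -120, "dz": -20, "wx": 0, "wy": 0, "wz": 0},
  ],
  gripper=30,
)

```text
clock: 15.8
ee_pos: [323.9, 151.0, 201.0]
orientation: [0.687, 0.727, -0.001, -0.001]
ft_force: [-0.6, 0.2, -0.2]
opening: 30.1
```

```bash
python3 - <<'E'
from h import *
import h
h.BOX={"top":(240,190,385,270),"scene":(260,165,420,285)}
s=st()
for n in("top","scene"):
    im,o=measure(n)
    x0,y0,x1,y1=h.BOX[n]
    cv2.imwrite(f"pics/{n}9.png",cv2.resize(im[y0:y1,x0:x1,::-1],None,fx=4.5,fy=4.5,interpolation=cv2.INTER_CUBIC))
    cv2.imwrite(f"pics/{n}9f.png",im[:,:,::-1])
    for k in o: r=o[k][0];print(n,k,r,w2led(r[0]).round(1))
E
```

```text
t 15.8 pos [323.9 151.  201. ] led [-107.5  412. ] f [-0.6  0.2 -0.2] open 30.1 q6 [ 0.1  -0.32  2.14  0.    1.33  0.04]
top plate ((465.2467041015625, -145.93118286132812), (78.35736083984375, 118.48838806152344), 3.007270336151123) [ 17.8 108. ]
top red ((376.0914306640625, -154.68482971191406), (30.62213134765625, 13.738530158996582), 88.6114501953125) [-71.7 104. ]
top wood ((449.91949462890625, -255.45318603515625), (121.77764129638672, 258.83233642578125), 3.1494603157043457) [-3.3 -0.6]
```

View pics/top9.png

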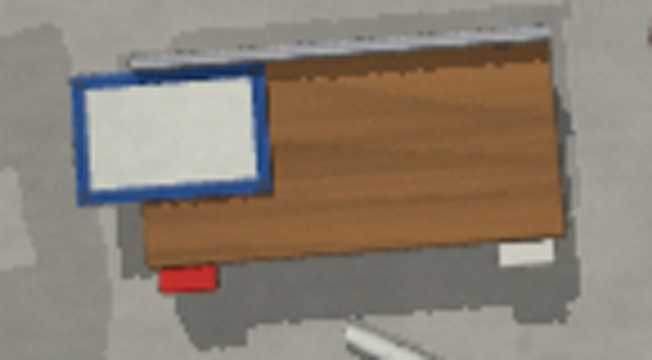

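View pics/scene9.png

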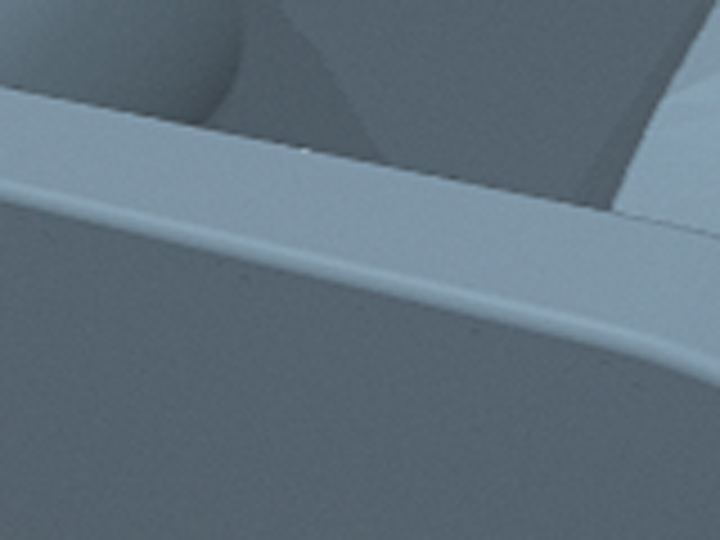

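From the top view the plate is at ledge (17, 108.6) mm and within 0.1–0.2° of parallel. The arm blocks the scene view, so I'll move it farther away for a second check.

Emit:
apply_moves(
  moves=[
    {"dx": 380, "dy": -100, "dz": -30, "wx": 0, "wy": 0, "wz": 0},
    {"dx": 380, "dy": -100, "dz": -30, "wx": 0, "wy": 0, "wz": 0},
    {"dx": 380, "dy": -100, "dz": -30, "wx": 0, "wy": 0, "wz": 0},
    {"dx": 380, "dy": -100, "dz": -30, "wx": 0, "wy": 0, "wz": 0},
    {"dx": 380, "dy": -100, "dz": -30, "wx": 0, "wy": 0, "wz": 0},
    {"dx": 380, "dy": -100, "dz": -30, "wx": 0, "wy": 0, "wz": 0},
    {"dx": 380, "dy": -100, "dz": -30, "wx": 0, "wy": 0, "wz": 0},
    {"dx": 380, "dy": -100, "dz": -30, "wx": 0, "wy": 0, "wz": 0},
    {"dx": 380, "dy": -100, "dz": -30, "wx": 0, "wy": 0, "wz": 0},
    {"dx": 380, "dy": -100, "dz": -30, "wx": 0, "wy": 0, "wz": 0},
  ],
  gripper=30,
)

```text
clock: 16.9
ee_pos: [206.9, 523.1, 230.7]
orientation: [0.688, 0.725, -0.001, 0.001]
ft_force: [0.0, -0.8, 0.4]
opening: 29.9
```

```bash
python3 - <<'E'
from h import *
s=st()
im=capture("scene"); cv2.imwrite("pics/s10.png",im[:,:,::-1])
t=capture("top"); a=cv2.imread("pics/top0.png")[:,:,::-1]
d=(np.abs(a.astype(int)-t).sum(2)>90).astype(np.uint8); d=cv2.morphologyEx(d,cv2.MORPH_OPEN,np.ones((3,3)))
n,_,S,_=cv2.connectedComponentsWithStats(d); print("top changed:",[tuple(x) for x in S[1:] if x[4]>8])
# expected plate corners in scene (top face), board-relative
c=[led2w(p) for p in [(57,168.6),(57,48.6),(-23,48.6),(-23,168.6)]]
print(proj("scene",np.array([[*p,66] for p in c])).round(1))
H=hsv(im);h,S,v=H[...,0],H[...,1],H[...,2]
k=big((h>100)&(h<128)&(S>110)&(v>40),(260,165,420,285)); print(cv2.boundingRect(k) if k is not None else None)
if k is not None: print(cv2.approxPolyDP(cv2.convexHull(k),3,True)[:,0])
E
```

```text
t 16.9 pos [206.9 523.1 230.7] led [-204.6  789.8] f [ 0.  -0.8  0.4] open 29.9 q6 [ 0.98  0.16  1.64 -0.    1.35  0.93]
top changed: [(np.int32(256), np.int32(204), np.int32(80), np.int32(48), np.int32(2400))]
[[282.7 249.7]
 [313.8 213.3]
 [345.2 227.5]
 [315.9 266.6]]
(285, 228, 61, 38)
[[345 228]
 [317 265]
 [285 250]
 [296 237]]
```

View pics/s10.png

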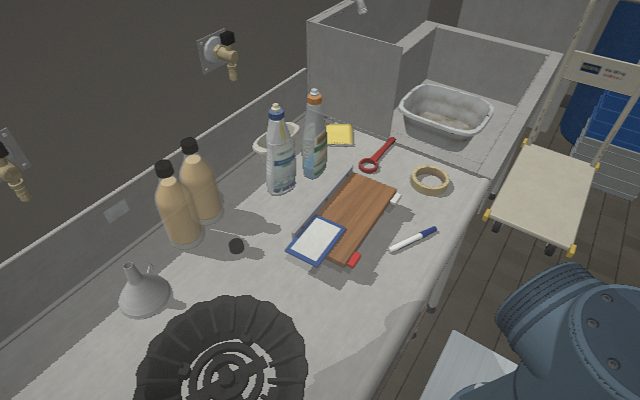

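The scene view shows the plate flat and overhanging the red-tab end. Its corners at (345,228), (317,265) and (285,250) fall within about 2 px of the prediction. In the top view only the plate's own region changed, so no bystander moved. Handing in.

```bash
python3 -c "
from workcell import ticket
print(ticket.sign_off())"
```

```text
the job is handed in; nothing more can be done
None
```

I pushed the plate to the red-tab end, squared it against the lip and handed the job in at about 17 s of the 54 s allowed.

**What I did:** I pushed the plate's front edge with both open fingertips until it was flat against the lip, at about 10 N. I then pushed its free end along the lip with the fingertips 30 mm apart, and moved the arm well clear.

**Last checks:**
- **Plate position:** the top camera puts it at about x = +17 mm and y = +108.6 mm in the ledge's frame, an overhang of about 39 mm. It is within about 0.2° of parallel to the lip.
- **Flatness:** the scene camera shows it flat, with three corners within about 2 px of where they should be. The fourth corner was not resolved, so this view is a partial check.
- **Bystanders:** comparing the top view before and after, only the area around the plate changed.

**Disagreements and failures:**
- The two cameras put the ledge about 4 mm apart in x. I settled it from where the plate met the lip and from measurements within the top view.
- My first move call was refused for missing keys, and nothing moved.
- The first scene picture after the pushes was blocked by the arm, so I took it again from farther away.

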